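Stage containers by height on the loading rail

ROBOT

A 6-joint arm with a two-finger parallel gripper is mounted at the origin on a cart in front of the work surface, level with it; the furniture and walls round the work are solid. World frame = base frame: x ahead of the robot, y to its left, z up, the work surface at z = 0. Lengths are in m, angles in degrees, forces in N, time in s.
With the tool pointing down it reaches from about 0.35 to 0.875 m from the base axis. Payload 4.2 kg.
Tool frame: the origin (TCP) lies midway between the tips of the shut fingers; the grasp point (between the pads) lies 19 mm behind it; z points along the fingers, y is the line along which they close (so a half turn about z gives the same grasp; the last joint's range is limited). The gripper opens to 87 mm and grips with 3 to 60 N. Pads are 19 mm wide; open, the fingers measure 117 mm over their backs; the gripper's body (75 mm by 190 mm) begins 51 mm behind the grasp point.
Start: joints at [-56.746, 22.042, 0.453, 0, -68.411, -14.817], TCP at [0.198, -0.593, 0.223] pointing down, gripper open.
Joint ranges: [-179.83, 179.83], [-69.29, 118.12], [-61.27, 80.66], [-181.25, 117.63], [-171.15, -9.14], [-177.46, 177.46]. Speed limits (degrees/s): [159.86, 159.86, 180, 180, 180, 180].

INTERFACE

Orientations are given as a 3x3 rotation matrix whose columns are the frame's x, y, z axes.
In Python, from station import sense, capture, finish_job, silhouettes, landmark_of gives the robot as it stands.
- The arm moves only by the tool step_arm, never from a script. Its arguments are lists of equal length, an entry for each row: "linear": the shift along the tool's x, y, z in mm, a list of three; "delta_rot": the turn, a rotation vector about the tool's x, y, z in rad, a list of three; "grip": the finger opening in mm, from 0 to 87. A call has 1 to 10 rows; each row shifts and turns the commanded pose from where the row before left it, along the tool's axes as they then stand; what a row does not reach is not made up. A row lasts 1/8 s, in which the tool goes at most 62.5 mm and 10.7 degrees, less where a joint would pass 70% of its speed; a pose out of reach is approached as far as the arm can. A call with a gripper value outside its range is refused whole. The fingers move at their own pace and stop on an object; the grip force is fixed at half the most. Time passes only in rows, so rows that do not move let the fingers close. It gives the time, the measured TCP pose, the force, the opening and the grip force at its end, in the units of the state.
- sense(): the state, without advancing time (a new reading comes with each control period).
- capture(name): name is "scene" or "top" or "wrist"; returns a dict with "img" (480x640x3 uint8, red, green, blue), "fx", "fy", "cx", "cy" (pixels), "world_to_cam" (4x4, takes a point from world to camera coordinates); the wrist camera has in their place "mount" (4x4, takes a point from camera to tool coordinates, whose origin is the TCP and whose axes are the flange's). Camera axes: x right, y up, looking along -z (the intrinsics and any distortion apply to the point x, -y, -z); pixel columns grow to the right and rows downward; lengths in m; the calibration is good to about 2 mm. The wrist camera is an equidistant fisheye: a pixel r from the principal point sees the ray r / f radians off the axis. A picture is of the moment at which its call begins: read the wrist's pose just before it. There is no depth.
- finish_job(): hands the job in; it is judged then, once.
Trained networks look in the newest picture that a camera, given by its name, has taken for a name from the list of things; names that differ only in an ending like _2 or _b are one class to them, and where a whole thing is asked for, a point or a joint stands for the part that bears it (a point fixed in the world has none). Each returns a list of dicts, best first, with "score" (0 to 1); they miss things now and then, are a little off and sometimes report something else, mostly with a low value. They report only what shows in the picture. A call takes as long as a camera call.
- silhouettes(camera, label): "mask" (480x640 bool, what is visible of it) and "point" ([column, row] in pixels, amid what is visible of it).
- landmark_of(camera, label): "point" ([column, row] in pixels: a listed point, or the origin of a listed thing).
The state is a dict: "time_s": time; "joints": joint angles; "joint_velocities": joint speeds; "effort": joint torques, N m; "tcp_pos": TCP position; "ee_rot": TCP orientation; "wrist_force": force on the tool from outside, world axes, zero at the start; "moment": the same for the moment, N m; "gripper_width": opening from 0.0 (shut) to 1.0 (fully open); "gripper_force": force on a finger pad.
Only numpy, scipy, OpenCV 4.12 (cv2) and the standard library are available. Lean on these libraries where they do the work, as an engineer would, in place of code of your own. Each camera call takes 0.05 s, during which the arm holds its last target. There are 200 camera calls.

TASK

Line up the four loose containers on the staging rail in order of height, one standing upright and centred on each black seat: the shortest on the seat next to the red end bar, rising to the tallest next to the blue one. Don't knock any of them over on the way, and leave the timer, the cassette and the tape roll where they are.

Things in the scene. Friction and masses are not known exactly. Their poses are not given: they have to be found in the camera images.
- rail: Fixed staging rail on the bench: flat aluminium plate, 90 (its x) x 416 (its y) x 10 mm, with four round black rubber seats in one row along its y axis, each 76 mm in diameter, centred at x = 0 and y = -142.5, -47.5, +47.5 and +142.5 mm in the rail's frame; the seat tops are flat, 12 mm above the bench. Origin: centre of the plate's underside; z up. It is turned up to 0.18 rad from one start to the next.
- red_stop: Red end bar fixed across one end of the rail, 80 x 18 mm, its top 25 mm above the bench. Origin: centre of its underside, on the rail's plate, at y = +196 or -196 mm in the rail's frame; which end it marks changes from start to start.
- blue_stop: Blue end bar, same size, fixed across the rail's other end (origin at the centre of its underside). A tall plate hotel (broad base, upright posts) stands close behind the rail and the timer: cross straight in front of it, do not swing the arm out over it.
- vial: Loose small clear glass vial with a white cap, 50 mm high (the shortest), body 22 mm in diameter up to 38 mm, cap 18 mm; about 20 g. Origin: centre of its underside, z up. It can be gripped from above at 25 to 40 mm height.
- jar: Loose clear jar with a yellow screw cap, 80 mm high (second), cap 47 mm in diameter from 66 to 80 mm height, body about 41 mm below it; about 60 g. Origin: centre of its underside, z up. It can be gripped by the cap.
- blue_cap_bottle: Loose clear bottle with a small blue cap, 125 mm high (third), body 56 mm in diameter up to about 85 mm height, then a shoulder, cap 28 mm in diameter from 111 to 125 mm; about 160 g. Origin: centre of its underside, z up. It can be gripped by the body at 70 to 82 mm height.
- tall_bottle: Loose clear bottle with a wide white cap, 169 mm high (the tallest), body 70 mm in diameter, cap 58 mm in diameter from 141 to 169 mm height; about 200 g. Origin: centre of its underside, z up. It can be gripped by the cap, in its upper half.
- lab_timer: Bystander: white lab timer, 62 x 68 x 24 mm, lying on the bench near the containers. Origin: centre of its underside. Leave it alone.
- cassette: Bystander: black dispenser cassette with a blue side and a row of nozzles, 32 x 110 x 34 mm, on the bench near the front edge. Origin: centre of its underside. Leave it alone.
- tape: Bystander: roll of green tape lying flat, 90 mm in diameter, 19 mm high. Origin: centre of its underside. Leave it alone.

How it is judged (in metres and radians):
At the end, for the whole second after the job is handed in: From the red end bar on: vial, yellow-capped jar, blue-capped bottle, tall bottle, each upright (0.1 rad) on its seat within 13 mm of its centre along and across the rail, released and at rest; timer, cassette and tape within 30 mm of their start (((y of red_stop in the frame of rail above 0 m and y of vial in the frame of rail between 0.1295 and 0.1555 m and y of jar in the frame of rail between 0.0345 and 0.0605 m and y of blue_cap_bottle in the frame of rail between -0.0605 and -0.0345 m and y of tall_bottle in the frame of rail between -0.1555 and -0.1295 m) or (y of red_stop in the frame of rail below 0 m and y of vial in the frame of rail between -0.1555 and -0.1295 m and y of jar in the frame of rail between -0.0605 and -0.0345 m and y of blue_cap_bottle in the frame of rail between 0.0345 and 0.0605 m and y of tall_bottle in the frame of rail between 0.1295 and 0.1555 m)) and x of vial in the frame of rail between -0.013 and 0.013 m and z of vial in the frame of rail between 0.007 and 0.018 m and angle between each of vial, jar, blue_cap_bottle, tall_bottle's own z axis and vertical below 0.1 rad and linear speed of each of vial, jar, blue_cap_bottle, tall_bottle below 0.02 m/s and contact force between the fingers and vial below 0.1 N and x of jar in the frame of rail between -0.013 and 0.013 m and z of jar in the frame of rail between 0.007 and 0.018 m and contact force between the fingers and jar below 0.1 N and x of blue_cap_bottle in the frame of rail between -0.013 and 0.013 m and z of blue_cap_bottle in the frame of rail between 0.007 and 0.018 m and contact force between the fingers and blue_cap_bottle below 0.1 N and x of tall_bottle in the frame of rail between -0.013 and 0.013 m and z of tall_bottle in the frame of rail between 0.007 and 0.018 m and contact force between the fingers and tall_bottle below 0.1 N and distance of each of lab_timer, cassette, tape from where it was at the start of the episode below 0.03 m); the robot touches nothing.
It fails at once if a container is tipped over (tilted by more than 0.6 rad) (angle between any of vial, jar, blue_cap_bottle, tall_bottle's own z axis and vertical above 0.6 rad).
It fails at once if the timer, the cassette or the tape roll is moved by more than 30 mm (distance of any of lab_timer, cassette, tape from where it was at the start of the episode above 0.03 m).
It also fails if it takes over 118 s, if anything falls off the work surface, if the arm or the gripper's body presses on something with over 40 N, if the wrist force passes 120 N, or if a joint passes its speed limit or range.

## Working session

There is one attempt and no reset: what is moved stays moved. The work goes in short steps, Python scripts to look and compute and a tool call to move; the robot and the scene stay as the last step left them, time stands still between calls to the robot, and variables do not carry over. Pictures are saved under pics/ and viewed, at most 14 in all, crops included, and the job is handed in when it is done.

Besides the shell and the picture viewer there is one more tool, called after "Call:" in YAML: its name, and indented under it one key for each argument. step_arm: Moves the arm, as the interface text tells. Its arguments: {"type":"object","properties":{"linear":{"type":"array"},"delta_rot":{"type":"array"},"grip":{"type":"array"}},"required":["linear","delta_rot","grip"]}

```bash
mkdir -p pics; ls
cat > h.py <<'E'
import numpy as np, cv2
from station import sense, capture, finish_job, silhouettes, landmark_of
def ray(c,p):
    M=np.array(c["world_to_cam"]);R=M[:3,:3];o=-R.T@M[:3,3]
    d=np.array([(p[0]-c["cx"])/c["fx"],-(p[1]-c["cy"])/c["fy"],-1]);return o,R.T@d
def atz(c,p,z):
    o,d=ray(c,p);return o+d*(z-o[2])/d[2]
def proj(c,P):
    q=np.array(c["world_to_cam"])@np.append(P,1);return [c["cx"]+c["fx"]*q[0]/-q[2],c["cy"]-c["fy"]*q[1]/-q[2]]
def save(n,im): cv2.imwrite(f"pics/{n}.png",im[:,:,::-1])
E
python3 - <<'E'
from h import *
np.set_printoptions(precision=4,suppress=True)
s=sense();print(s["tcp_pos"],s["ee_rot"],s["gripper_width"],s["time_s"])
for n in("scene","top"):
    c=capture(n);save(n,c["img"]);print(n,{k:v for k,v in c.items() if k!="img"})
    for l in "rail red_stop blue_stop vial jar blue_cap_bottle tall_bottle lab_timer cassette tape".split():
        for f in(landmark_of,silhouettes):
            r=f(n,l)[:2]
            print(l,f.__name__,[(np.round(x["point"],1),round(x["score"],2),atz(c,x["point"],0)[:2]) for x in r])
print(sense()["time_s"])
E
```

```text
pics
[ 0.1975 -0.5923  0.2214] [[-0.9487 -0.3161 -0.0008]
 [-0.3161  0.9487  0.0021]
 [ 0.0001  0.0022 -1.    ]] 0.9970787746838643 0.0
scene {'fx': 617.9705267871864, 'fy': 617.9705267871864, 'cx': 331.0502308855646, 'cy': 235.768135994631, 'world_to_cam': array([[-0.5293, -0.8484, -0.0034,  0.3058],
       [ 0.5876, -0.3695,  0.7199, -0.366 ],
       [-0.612 ,  0.379 ,  0.6941, -1.5754],
       [ 0.    ,  0.    ,  0.    ,  1.    ]])}
rail call [(array([291.6, 284.5]), 0.97, array([0.4973, 0.1863]))]
rail call [(array([293.7, 283.4]), 0.73, array([0.4977, 0.179 ])), (array([356.7, 260.6]), 0.48, array([ 0.4764, -0.0287]))]
red_stop call [(array([352.7, 265.6]), 0.53, array([ 0.4655, -0.0069]))]
red_stop call [(array([293.4, 284.9]), 0.56, array([0.4931, 0.1826])), (array([353.4, 262.3]), 0.41, array([ 0.4758, -0.0163]))]
blue_stop call [(array([224.7, 303.6]), 0.45, array([0.5353, 0.383 ]))]
blue_stop call [(array([228. , 301.9]), 0.74, array([0.5361, 0.3724]))]
vial call []
vial call []
jar call [(array([387.8, 256.8]), 0.84, array([ 0.4392, -0.1181]))]
jar call [(array([390. , 244
[... 1941 characters left out ...]
.79, array([ 0.5711, -0.2379]))]
blue_cap_bottle call [(array([430.5, 212.3]), 0.57, array([ 0.587 , -0.2491]))]
tall_bottle call [(array([435.9, 278.1]), 0.81, array([ 0.425 , -0.2561]))]
tall_bottle call [(array([442.5, 276.1]), 0.69, array([ 0.4295, -0.2724]))]
lab_timer call [(array([373.3, 226.9]), 0.84, array([ 0.5537, -0.1071]))]
lab_timer call [(array([374. , 226.1]), 0.61, array([ 0.5557, -0.1089]))]
cassette call [(array([497.1, 285.5]), 0.61, array([ 0.4041, -0.4039]))]
cassette call [(array([495.5, 286.2]), 0.95, array([ 0.4025, -0.4   ]))]
tape call [(array([481.7, 183.5]), 0.74, array([ 0.6562, -0.3782]))]
tape call [(array([489.2, 181.6]), 0.59, array([ 0.6606, -0.397 ]))]
2.1
```

View pics/top.png

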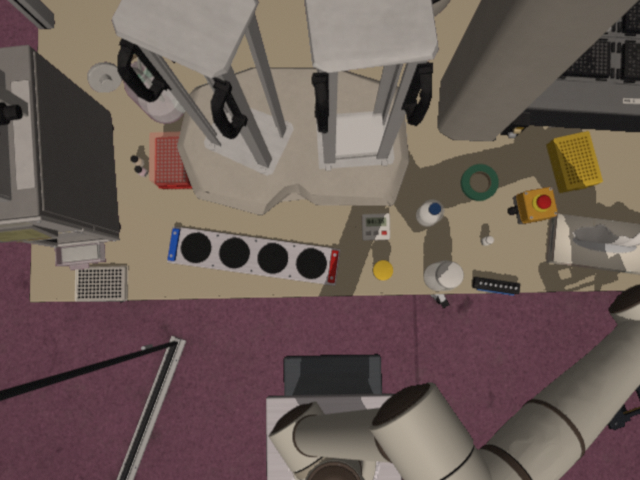

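View pics/scene.png

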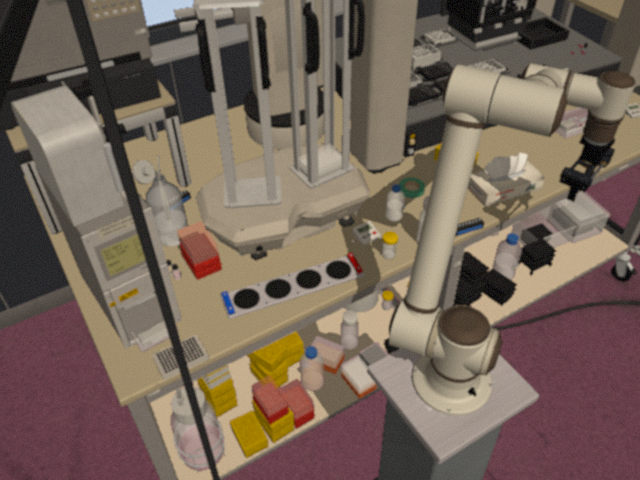

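The top picture shows the rail from the blue bar (174,244) to the red bar (334,266), with seats at (196,248), (234,253), (273,258) and (311,263). The vial is at (487,239), the jar at (383,270), the blue cap at (435,209), the tall cap at (450,275) and the timer at (376,226). The scene view agrees. Next I'll measure the caps and seats precisely.

```bash
cat > m.py <<'E'
from h import *
np.set_printoptions(precision=4,suppress=True)
c=capture("top");im=c["img"].astype(int);r,g,b=im[...,0],im[...,1],im[...,2]
def blob(mask,p,w):
    x,y=p;m=np.zeros(mask.shape,np.uint8);m[y-w:y+w+1,x-w:x+w+1]=mask[y-w:y+w+1,x-w:x+w+1]
    n,l,s,ce=cv2.connectedComponentsWithStats(m)
    i=1+np.argmax(s[1:,4]);return ce[i],s[i]
S=[]
for p in[(196,248),(234,253),(273,258),(311,263)]:
    ce,s=blob(im.sum(2)<150,p,20);P=atz(c,ce,.012);S.append(P[:2]);print("seat",ce,s,P)
S=np.array(S);print(np.linalg.norm(np.diff(S,axis=0),axis=1))
u=(S[3]-S[0])/np.linalg.norm(S[3]-S[0]);m=S.mean(0);print("dir",u,np.degrees(np.arctan2(u[1],u[0])),"ideal",[m+u*k for k in(.1425,.0475,-.0475,-.1425)])
for n,mask,p,w,z in[("jar",(r-b>70)&(r>120),(383,270),18,.08),("blue",(b-r>20),(435,209),14,.125),("tall",(im.min(2)>140),(450,275),20,.169),("vial",im.min(2)>140,(487,240),12,.05)]:
    ce,s=blob(mask,p,w);print(n,ce,s,atz(c,ce,z))
big=cv2.resize(c["img"][180:310,360:520],None,fx=5,fy=5/1.1*1.0,interpolation=cv2.INTER_CUBIC);save("crop1",big[:600,:800])
E
python3 m.py
```

```text
seat [195.7271 247.3304] [181 233  30  30 678] [0.5112 0.3287 0.012 ]
seat [234.0044 252.6544] [220 238  29  30 677] [0.4963 0.235  0.012 ]
seat [272.4742 257.9205] [258 244  30  29 679] [0.4815 0.1412 0.012 ]
seat [310.9882 263.1672] [297 249  29  30 676] [0.4669 0.0475 0.012 ]
[0.0949 0.095  0.0948]
dir [-0.1558 -0.9878] -98.96507217702866 ideal [array([0.4668, 0.0474]), array([0.4816, 0.1412]), array([0.4964, 0.235 ]), array([0.5112, 0.3289])]
jar [382.7242 270.0455] [373 260  20  21 330] [ 0.4441 -0.1206  0.08  ]
blue [434.6337 208.2178] [429 203  12  11 101] [ 0.5797 -0.2382  0.125 ]
tall [451.6641 276.5556] [439 263  24  25 396] [ 0.4238 -0.2618  0.169 ]
vial [488.7273 240.4318] [484 237  10   8  44] [ 0.5103 -0.376   0.05  ]
```

View pics/crop1.png

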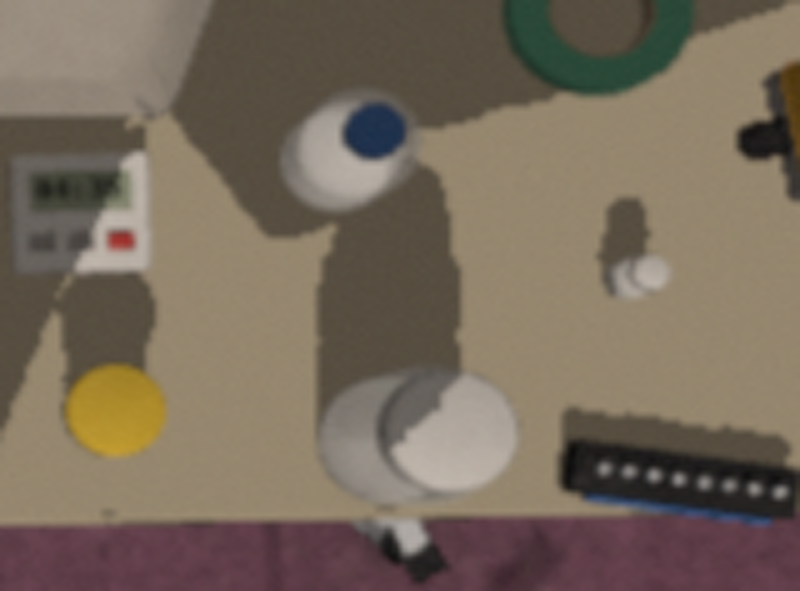

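Tuned by eye from the crop, the positions are: vial (0.512,-0.380), jar (0.444,-0.122), blue (0.577,-0.239), tall (0.427,-0.259). I'll turn the tool so its y axis runs along -world x, then go over the vial.

Call:
step_arm:
  linear:
    - [0,0,0]
    - [0,0,0]
    - [0,0,0]
    - [0,0,0]
    - [0,0,0]
    - [0,0,0]
    - [0,0,0]
    - [-30,-45,0]
    - [-30,-45,0]
    - [-30,-45,0]
  delta_rot:
    - [0,0,-0.1785]
    - [0,0,-0.1785]
    - [0,0,-0.1785]
    - [0,0,-0.1785]
    - [0,0,-0.1785]
    - [0,0,-0.1785]
    - [0,0,-0.1785]
    - [0,0,0]
    - [0,0,0]
    - [0,0,0]
  grip: [50,50,50,50,50,50,50,50,50,50]

```text
time_s: 3.4
tcp_pos: [0.3337, -0.502, 0.2227]
ee_rot: [[-0.0, -1.0, 0.0], [-1.0, 0.0, -0.0], [0.0, -0.0, -1.0]]
wrist_force: [1.0, -1.3, 0.2]
gripper_width: 0.579
gripper_force: 0.0
```

Call:
step_arm:
  linear:
    - [-30,-45,0]
    - [-30,-45,0]
    - [-30,-45,0]
    - [-33,-44,0]
    - [0,0,0]
    - [0,0,0]
  delta_rot:
    - [0,0,0]
    - [0,0,0]
    - [0,0,0]
    - [0,0,0]
    - [0,0,0]
    - [0,0,0]
  grip: [50,50,50,50,50,50]

```text
time_s: 4.15
tcp_pos: [0.5114, -0.3797, 0.2224]
ee_rot: [[0.001, -1.0, -0.001], [-1.0, -0.001, 0.0], [-0.0, 0.001, -1.0]]
wrist_force: [-0.6, 0.1, -0.3]
gripper_width: 0.574
gripper_force: 0.0
```

Tracking is accurate. I'll check the vial's position with the wrist camera.

```bash
cat >> h.py <<'E'
def wray(c,p,s):
    M=np.array(c["mount"]);f=c["fx"]
    v=np.array([(p[0]-c["cx"])/c["fx"],(p[1]-c["cy"])/c["fy"]]);t=np.hypot(*v)
    d=np.array([*(v/max(t,1e-9)*np.sin(t)),np.cos(t)])*[1,-1,-1]
    R=np.array(s["ee_rot"]);return np.array(s["tcp_pos"])+R@M[:3,3],R@M[:3,:3]@d
def wz(c,p,s,z):
    o,d=wray(c,p,s);return o+d*(z-o[2])/d[2]
def look(labels):
    s=sense();c=capture("wrist")
    for l,z in labels:
        for f,n in((landmark_of,"lm"),(silhouettes,"sil")):
            for x in f("wrist",l)[:2]:
                print(l,n,np.round(x["point"],1),round(x["score"],2),"z0",np.round(wz(c,x["point"],s,0)[:2],4),"z%.3f"%z,np.round(wz(c,x["point"],s,z)[:2],4))
    return s,c
E
python3 - <<'E'
from h import *
s,c=look([("vial",.05),("blue_cap_bottle",.125),("tall_bottle",.169)])
print(c["mount"],c["fx"],c["cx"],c["cy"]);save("w1",c["img"])
E
```

```text
vial lm [317.  208.1] 0.95 z0 [ 0.5162 -0.3809] z0.050 [ 0.5158 -0.3899]
vial sil [318.3 211.5] 0.94 z0 [ 0.5148 -0.3773] z0.050 [ 0.5146 -0.3867]
blue_cap_bottle lm [259.7 325.8] 0.92 z0 [ 0.5838 -0.2421] z0.125 [ 0.5606 -0.3096]
blue_cap_bottle sil [269.  351.9] 0.66 z0 [ 0.5748 -0.2059] z0.125 [ 0.5546 -0.2852]
tall_bottle sil [377.1 342.9] 0.97 z0 [ 0.4446 -0.2187] z0.169 [ 0.4746 -0.3203]
tall_bottle sil [423.8 193. ] 0.48 z0 [ 0.4024 -0.3983] z0.169 [ 0.451  -0.4208]
[[-2.44317407e-04  9.66467462e-01  2.56788989e-01  6.96727017e-02]
 [ 9.99999899e-01  3.32912755e-04 -3.01539265e-04 -1.22312067e-03]
 [-3.76916218e-04  2.56788889e-01 -9.66467446e-01 -1.61391011e-01]
 [ 0.00000000e+00  0.00000000e+00  0.00000000e+00  1.00000000e+00]] 371.64829954431775 320.7062883295519 239.10100577245728
```

View pics/w1.png

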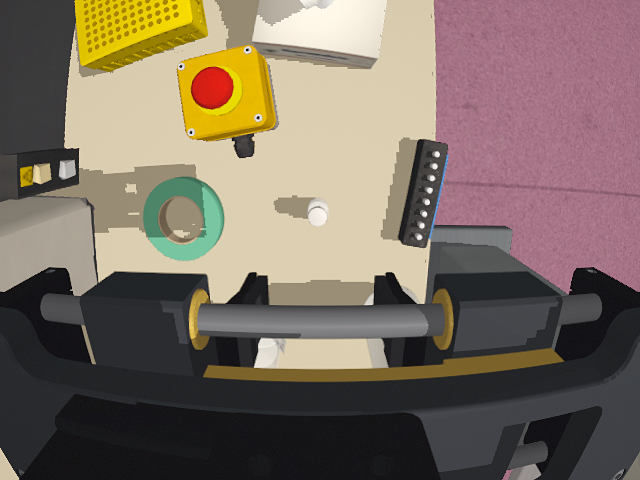

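The wrist picture shows the vial cap at about (317,213), with its foot at (317,208), so it stands at about (0.514,-0.381). I'll descend and grip.

Call:
step_arm:
  linear:
    - [1,-3,50]
    - [0,0,50]
    - [0,0,50]
    - [0,0,40]
    - [0,0,19]
    - [0,0,0]
    - [0,0,0]
    - [0,0,0]
    - [0,0,0]
    - [0,0,0]
  delta_rot:
    - [0,0,0]
    - [0,0,0]
    - [0,0,0]
    - [0,0,0]
    - [0,0,0]
    - [0,0,0]
    - [0,0,0]
    - [0,0,0]
    - [0,0,0]
    - [0,0,0]
  grip: [50,50,50,50,50,50,10,10,10,10]

```text
time_s: 5.75
tcp_pos: [0.5149, -0.3809, 0.0144]
ee_rot: [[0.001, -1.0, 0.001], [-1.0, -0.001, -0.001], [0.001, -0.001, -1.0]]
wrist_force: [-0.1, 0.8, 1.5]
gripper_width: 0.24
gripper_force: 30.0
```

Call:
step_arm:
  linear:
    - [0,0,-30]
    - [0,0,-50]
    - [0,0,-50]
    - [0,0,-40]
    - [-20,2,-20]
    - [-50,5,0]
    - [-50,6,0]
    - [-50,6,0]
    - [-50,6,0]
    - [-50,6,0]
  delta_rot:
    - [0,0,0]
    - [0,0,0]
    - [0,0,0]
    - [0,0,0]
    - [0,0,0]
    - [0,0,0]
    - [0,0,0]
    - [0,0,0]
    - [0,0,0]
    - [0,0,0]
  grip: [10,10,10,10,10,10,10,10,10,10]

```text
time_s: 7.0
tcp_pos: [0.4818, -0.1085, 0.2027]
ee_rot: [[0.001, -1.0, -0.002], [-1.0, -0.001, 0.0], [-0.0, 0.002, -1.0]]
wrist_force: [0.7, 0.8, 0.1]
gripper_width: 0.24
gripper_force: 30.0
```

Call:
step_arm:
  linear:
    - [-50,6,0]
    - [-50,6,0]
    - [-40,4,0]
    - [-18,1,0]
    - [0,0,40]
    - [0,0,50]
    - [0,0,40]
    - [0,0,30]
    - [0,0,0]
    - [0,0,0]
  delta_rot:
    - [0,0,0]
    - [0,0,0]
    - [0,0,0]
    - [0,0,0]
    - [0,0,0]
    - [0,0,0]
    - [0,0,0]
    - [0,0,0]
    - [0,0,0]
    - [0,0,0]
  grip: [10,10,10,10,10,10,10,10,10,10]

```text
time_s: 8.25
tcp_pos: [0.4666, 0.0477, 0.0443]
ee_rot: [[0.001, -1.0, 0.001], [-1.0, -0.001, 0.0], [-0.0, -0.001, -1.0]]
wrist_force: [0.1, 0.6, -0.2]
gripper_width: 0.241
gripper_force: 30.0
```

Call:
step_arm:
  linear:
    - [0,0,10]
    - [0,0,6]
    - [0,0,0.5]
    - [0,0,0]
    - [0,0,0]
    - [0,0,0]
    - [0,0,0]
    - [0,0,-30]
    - [0,0,-50]
    - [0,0,-50]
  delta_rot:
    - [0,0,0]
    - [0,0,0]
    - [0,0,0]
    - [0,0,0]
    - [0,0,0]
    - [0,0,0]
    - [0,0,0]
    - [0,0,0]
    - [0,0,0]
    - [0,0,0]
  grip: [10,10,10,10,45,45,45,45,60,70]

```text
time_s: 9.5
tcp_pos: [0.466, 0.0471, 0.1584]
ee_rot: [[0.001, -1.0, -0.001], [-1.0, -0.001, -0.0], [0.0, 0.001, -1.0]]
wrist_force: [1.1, 0.7, -0.7]
gripper_width: 0.663
gripper_force: 0.0
```

Call:
step_arm:
  linear:
    - [30,3,-20]
    - [50,7,0]
    - [50,7,0]
    - [40,6,0]
    - [0,0,0]
    - [0,0,0]
  delta_rot:
    - [0,0,0]
    - [0,0,0]
    - [0,0,0]
    - [0,0,0]
    - [0,0,0]
    - [0,0,0]
  grip: [75,75,75,75,75,75]

```text
time_s: 10.25
tcp_pos: [0.4434, -0.1227, 0.1771]
ee_rot: [[0.0, -1.0, 0.0], [-1.0, -0.0, 0.0], [-0.0, -0.0, -1.0]]
wrist_force: [0.1, 0.3, -0.6]
gripper_width: 0.861
gripper_force: 0.0
```

Run:
```python
from h import *
s,c=look([("jar",.08)]);print(s["tcp_pos"],s["gripper_width"],proj)
t=capture("top");im=t["img"];w=cv2.resize(c["img"],(400,300));z=cv2.resize(im[195:305,165:405],(800,300)[:2]);
save("chk1",np.vstack([z,np.hstack([w,np.zeros_like(w)])]))
```

```text
jar lm [317.8 217.8] 0.59 z0 [ 0.4473 -0.1229] z0.080 [ 0.4467 -0.1393]
jar sil [315.7 235.1] 0.59 z0 [ 0.4493 -0.1063] z0.080 [ 0.4482 -0.1266]
[ 0.44344797 -0.12266435  0.17705433] 0.8609762587022256 <function proj at 0x7f23801bcfe0>
```

View pics/chk1.png

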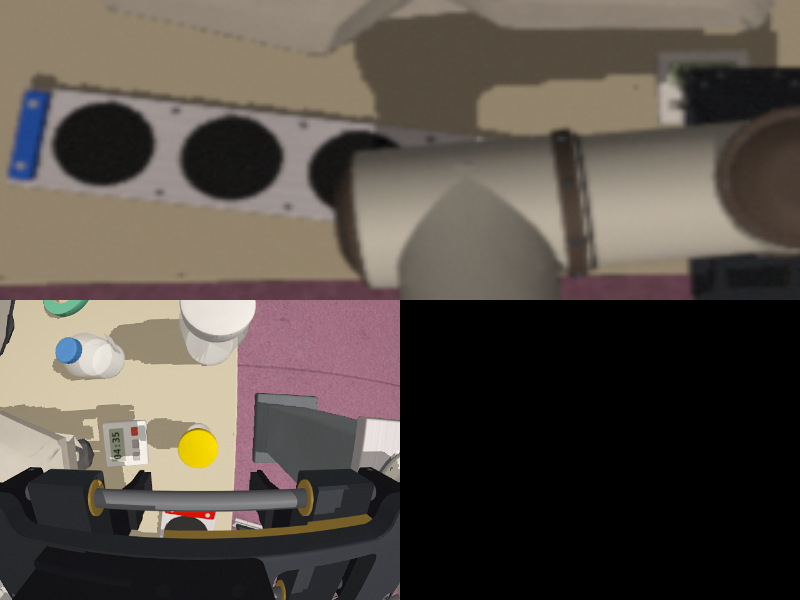

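In the wrist half, the jar cap is centred at about (317,238) at full scale, so the jar is at (0.446,-0.1235) and the tool is over it. The arm hides the vial in the top half. I'll grip the jar.

Call:
step_arm:
  linear:
    - [0,-3,40]
    - [0,0,50]
    - [0,0,32]
    - [0,0,0]
    - [0,0,0]
    - [0,0,0]
    - [0,0,0]
    - [0,0,-10]
    - [0,0,-30]
    - [0,0,-40]
  delta_rot:
    - [0,0,0]
    - [0,0,0]
    - [0,0,0]
    - [0,0,0]
    - [0,0,0]
    - [0,0,0]
    - [0,0,0]
    - [0,0,0]
    - [0,0,0]
    - [0,0,0]
  grip: [75,75,75,75,35,35,35,35,35,35]

```text
time_s: 11.7
tcp_pos: [0.4457, -0.1228, 0.136]
ee_rot: [[0.0, -1.0, -0.002], [-1.0, -0.0, -0.0], [0.0, 0.002, -1.0]]
wrist_force: [2.4, -0.1, -1.0]
gripper_width: 0.531
gripper_force: 30.0
```

Call:
step_arm:
  linear:
    - [0,0,-40]
    - [-20,-2,-20]
    - [-45,-6,0]
    - [-50,-7,0]
    - [-50,-7,0]
    - [-50,-7,0]
    - [-35,-5,0]
    - [-14,-2,0]
    - [0,0,40]
    - [0,0,40]
  delta_rot:
    - [0,0,0]
    - [0,0,0]
    - [0,0,0]
    - [0,0,0]
    - [0,0,0]
    - [0,0,0]
    - [0,0,0]
    - [0,0,0]
    - [0,0,0]
    - [0,0,0]
  grip: [35,35,35,35,35,35,35,35,35,35]

```text
time_s: 12.95
tcp_pos: [0.4824, 0.1411, 0.115]
ee_rot: [[0.0, -1.0, 0.001], [-1.0, -0.0, 0.001], [-0.001, -0.002, -1.0]]
wrist_force: [-0.3, 0.3, -0.4]
gripper_width: 0.53
gripper_force: 30.0
```

Call:
step_arm:
  linear:
    - [0,0,25]
    - [0,0,10]
    - [0,0,0]
    - [0,0,0]
  delta_rot:
    - [0,0,0]
    - [0,0,0]
    - [0,0,0]
    - [0,0,0]
  grip: [35,35,35,35]

```text
time_s: 13.45
tcp_pos: [0.4832, 0.1416, 0.0813]
ee_rot: [[0.001, -1.0, 0.002], [-1.0, -0.001, 0.001], [-0.001, -0.002, -1.0]]
wrist_force: [-0.1, 0.3, -0.1]
gripper_width: 0.526
gripper_force: 30.0
```

Call:
step_arm:
  linear:
    - [0,0,8]
    - [0,0,5]
    - [0,0,0.5]
    - [0,0,0]
    - [0,0,0]
    - [0,0,0]
    - [0,0,0]
    - [0,0,-30]
    - [0,0,-50]
    - [0,0,-50]
  delta_rot:
    - [0,0,0]
    - [0,0,0]
    - [0,0,0]
    - [0,0,0]
    - [0,0,0]
    - [0,0,0]
    - [0,0,0]
    - [0,0,0]
    - [0,0,0]
    - [0,0,0]
  grip: [35,35,35,35,70,70,70,70,76,76]

```text
time_s: 14.7
tcp_pos: [0.482, 0.141, 0.1972]
ee_rot: [[0.001, -1.0, -0.002], [-1.0, -0.001, -0.001], [0.001, 0.002, -1.0]]
wrist_force: [1.0, 0.3, -0.0]
gripper_width: 0.865
gripper_force: 0.0
```

Call:
step_arm:
  linear:
    - [0,0,-20]
    - [20,15,0]
    - [30,15,0]
  delta_rot:
    - [0,0,0]
    - [0,0,0]
    - [0,0,0]
  grip: [76,76,76]

```text
time_s: 15.08
tcp_pos: [0.4519, 0.0911, 0.2161]
ee_rot: [[0.002, -1.0, -0.001], [-1.0, -0.002, -0.0], [0.0, 0.001, -1.0]]
wrist_force: [-0.5, 0.4, 0.1]
gripper_width: 0.875
gripper_force: 0.0
```

Run:
```python
from h import *
s,c=look([("vial",.062)]);print(s["tcp_pos"],s["gripper_width"]);save("w2",c["img"])
for u in ([.4668,.0474],[.4816,.1412]):
    t=capture("top");
```

```text
vial lm [305.8 169.7] 0.92 z0 [0.4681 0.0489] z0.062 [0.4656 0.0444]
vial sil [307.4 173.1] 0.85 z0 [0.4664 0.0524] z0.062 [0.4643 0.0473]
[0.45193402 0.09105971 0.21612621] 0.87493608772008
```

View pics/w2.png

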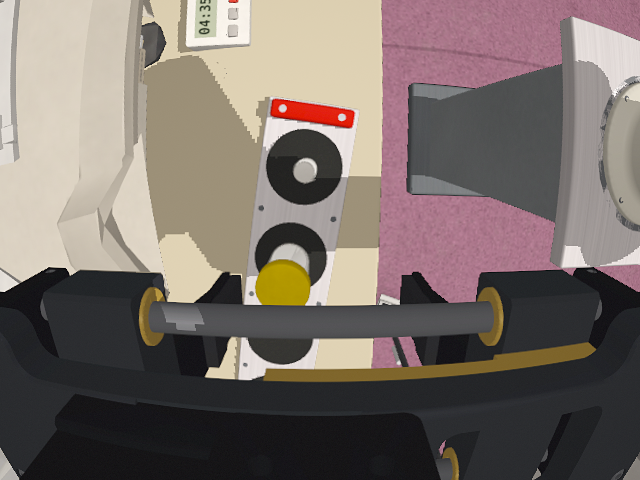

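The wrist picture shows the vial cap at (305,170), centred on the seat at (304,167) by the red bar. The jar stands on the next seat at (288,258). Next is the blue bottle, with the tool turned 45° to clear the tall bottle.

Call:
step_arm:
  linear:
    - [40,0,0]
    - [50,0,0]
    - [55,0,0]
    - [55,0,0]
    - [55,0,0]
    - [45,0,0]
    - [0,0,0]
    - [0,0,0]
    - [0,0,0]
    - [0,0,0]
  delta_rot:
    - [0,0,0]
    - [0,0,0]
    - [0,0,0]
    - [0,0,0]
    - [0,0,0]
    - [0,0,0]
    - [0,0,0.17]
    - [0,0,0.17]
    - [0,0,0.17]
    - [0,0,0.17]
  grip: [84,84,84,84,84,84,84,84,84,84]

```text
time_s: 16.58
tcp_pos: [0.4534, -0.2085, 0.216]
ee_rot: [[-0.632, -0.775, -0.001], [-0.775, 0.632, 0.0], [0.0, 0.0, -1.0]]
wrist_force: [0.6, -0.6, -1.0]
gripper_width: 0.965
gripper_force: 0.0
```

Call:
step_arm:
  linear:
    - [0,0,0]
    - [-20,-30,0]
    - [-27,-45,0]
    - [-20,-35,0]
    - [0,0,0]
    - [0,0,0]
  delta_rot:
    - [0,0,0.105]
    - [0,0,0]
    - [0,0,0]
    - [0,0,0]
    - [0,0,0]
    - [0,0,0]
  grip: [84,84,84,84,84,84]

```text
time_s: 17.32
tcp_pos: [0.5776, -0.2386, 0.2155]
ee_rot: [[-0.706, -0.708, -0.002], [-0.708, 0.706, 0.0], [0.001, 0.002, -1.0]]
wrist_force: [-0.1, 0.9, 0.0]
gripper_width: 0.964
gripper_force: 0.0
```

Run:
```python
from h import *
np.set_printoptions(precision=4,suppress=True)
s,c=look([("blue_cap_bottle",.125),("tall_bottle",.169)]);print(s["tcp_pos"],s["ee_rot"],s["joints"]);save("w3",c["img"])
im=c["img"].astype(int);m=((im[...,2]-im[...,0]>70)&(np.abs(np.arange(640)-320)<120)).astype(np.uint8)
m[330:]=0
n,l,st,ce=cv2.connectedComponentsWithStats(m);i=1+np.argmax(st[1:,4]);print(ce[i],st[i],wz(c,ce[i],s,.125))
```

```text
blue_cap_bottle lm [315.9 210.2] 0.56 z0 [ 0.5813 -0.2422] z0.125 [ 0.5642 -0.2573]
blue_cap_bottle sil [313.6 226.6] 0.89 z0 [ 0.5953 -0.2316] z0.125 [ 0.5735 -0.2503]
blue_cap_bottle sil [350.8  11.2] 0.42 z0 [ 0.4084 -0.365 ] z0.125 [ 0.4486 -0.3395]
tall_bottle lm [407.5  95.2] 0.72 z0 [ 0.4304 -0.2616] z0.169 [ 0.4749 -0.2734]
tall_bottle sil [444.4  74.3] 0.59 z0 [ 0.384  -0.2514] z0.169 [ 0.4493 -0.2677]
[ 0.5776 -0.2386  0.2155] [[-0.7062 -0.708  -0.002 ]
 [-0.708   0.7062  0.0004]
 [ 0.0011  0.0017 -1.    ]] [ -7.637   22.3647  -0.0801  -0.0112 -67.6712 -37.2854]
[313.7459 242.4431] [ 295  223   38   39 1169] [ 0.5815 -0.2422  0.125 ]
```

View pics/w3.png

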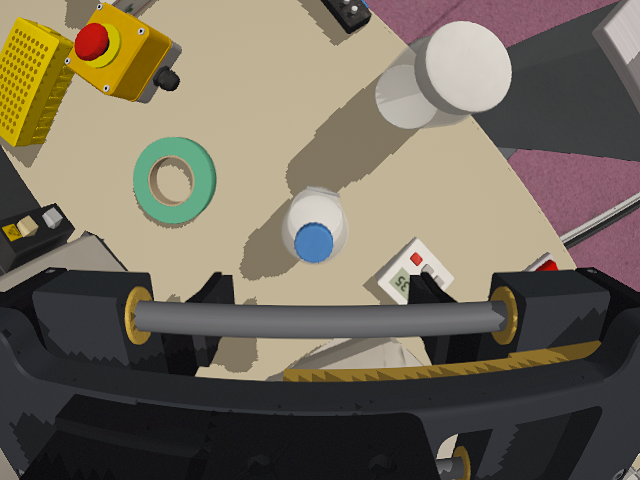

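The blue cap is at (314,242) in the wrist picture, which gives (0.5815,-0.242). Nothing is close to the fingers, so I'll descend and grip the body.

Call:
step_arm:
  linear:
    - [0,-5,30]
    - [0,0,50]
    - [0,0,50]
    - [0,0,28]
    - [0,0,0]
    - [0,0,0]
    - [0,0,0]
    - [0,0,0]
    - [0,0,0]
    - [0,0,0]
  delta_rot:
    - [0,0,0]
    - [0,0,0]
    - [0,0,0]
    - [0,0,0]
    - [0,0,0]
    - [0,0,0]
    - [0,0,0]
    - [0,0,0]
    - [0,0,0]
    - [0,0,0]
  grip: [84,84,84,84,84,84,45,45,45,45]

```text
time_s: 18.82
tcp_pos: [0.5812, -0.2425, 0.0589]
ee_rot: [[-0.706, -0.708, 0.0], [-0.708, 0.706, -0.0], [-0.0, -0.0, -1.0]]
wrist_force: [-0.5, 1.0, 2.6]
gripper_width: 0.633
gripper_force: 30.0
```

Call:
step_arm:
  linear:
    - [0,0,-15]
    - [0,0,-35]
    - [0,0,-40]
    - [0,0,-30]
    - [-4,22,0]
    - [-7,40,0]
    - [-8,45,0]
    - [-8,45,0]
    - [-7,37,0]
    - [-3,18,0]
  delta_rot:
    - [0,0,0]
    - [0,0,0]
    - [0,0,0]
    - [0,0,0]
    - [0,0,0]
    - [0,0,0]
    - [0,0,0]
    - [0,0,0]
    - [0,0,0]
    - [0,0,0]
  grip: [45,45,45,45,45,45,45,45,45,45]

```text
time_s: 20.08
tcp_pos: [0.4598, -0.0691, 0.1793]
ee_rot: [[-0.705, -0.709, 0.001], [-0.709, 0.705, 0.0], [-0.001, -0.0, -1.0]]
wrist_force: [-0.2, 0.4, -1.5]
gripper_width: 0.632
gripper_force: 30.0
```

Call:
step_arm:
  linear:
    - [0,0,0]
    - [0,0,0]
    - [0,0,0]
    - [0,0,0]
    - [0,0,0]
    - [0,0,0]
    - [0,25,0]
    - [-4,45,0]
    - [-6,45,0]
    - [-6,45,0]
  delta_rot:
    - [0,0,0.1]
    - [0,0,0.15]
    - [0,0,0.15]
    - [0,0,0.15]
    - [0,0,0.15]
    - [0,0,0.085]
    - [0,0,0]
    - [0,0,0]
    - [0,0,0]
    - [0,0,0]
  grip: [45,45,45,45,45,45,45,45,45,45]

```text
time_s: 21.32
tcp_pos: [0.4772, 0.0911, 0.1791]
ee_rot: [[-1.0, -0.001, 0.001], [-0.001, 1.0, 0.0], [-0.001, 0.0, -1.0]]
wrist_force: [0.4, -0.1, -1.3]
gripper_width: 0.635
gripper_force: 30.0
```

Call:
step_arm:
  linear:
    - [-6,45,0]
    - [-6,45,0]
    - [-5,36,0]
    - [-2,18,0]
    - [0,0,0]
    - [0,0,30]
    - [0,0,40]
    - [0,0,20]
    - [0,0,0]
    - [0,0,0]
  delta_rot:
    - [0,0,0]
    - [0,0,0]
    - [0,0,0]
    - [0,0,0]
    - [0,0,0]
    - [0,0,0]
    - [0,0,0]
    - [0,0,0]
    - [0,0,0]
    - [0,0,0]
  grip: [45,45,45,45,45,45,45,45,45,45]

```text
time_s: 22.58
tcp_pos: [0.4963, 0.2337, 0.0898]
ee_rot: [[-1.0, -0.001, 0.002], [-0.001, 1.0, 0.001], [-0.002, 0.001, -1.0]]
wrist_force: [0.5, 0.5, -3.1]
gripper_width: 0.635
gripper_force: 30.0
```

Run:
```python
from h import *
s,c=look([("blue_cap_bottle",.14)]);print(s["tcp_pos"])
t=capture("scene");x,y=[int(v) for v in proj(t,[.49,.2,.05])]
save("chk2",np.hstack([cv2.resize(c["img"],(400,300)),cv2.resize(t["img"][y-60:y+60,x-80:x+80],(400,300))]))
```

```text
blue_cap_bottle lm [321.1 257.3] 0.93 z0 [0.5076 0.2344] z0.140 [0.4627 0.2341]
blue_cap_bottle lm [ 77.2 208.2] 0.42 z0 [0.4687 0.039 ] z0.140 [0.4455 0.1477]
blue_cap_bottle sil [320.1 286. ] 0.6 z0 [0.5296 0.2337] z0.140 [0.4724 0.2338]
[0.49627186 0.23367098 0.08976928]
```

View pics/chk2.png

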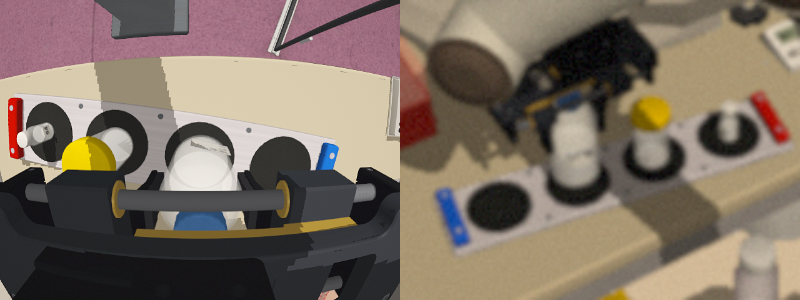

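The left half (wrist) and right half (scene) show the blue bottle hanging upright over the third seat, with the jar and vial standing on theirs. I'll set it down, release, rise and go to the tall bottle.

Call:
step_arm:
  linear:
    - [0,0,10]
    - [0,0,7]
    - [0,0,1.5]
    - [0,0,0]
    - [0,0,0]
    - [0,0,0]
    - [0,0,0]
    - [0,0,-20]
    - [0,0,-50]
    - [0,0,-50]
  delta_rot:
    - [0,0,0]
    - [0,0,0]
    - [0,0,0]
    - [0,0,0]
    - [0,0,0]
    - [0,0,0]
    - [0,0,0]
    - [0,0,0]
    - [0,0,0]
    - [0,0,0]
  grip: [45,45,45,45,72,72,72,72,72,72]

```text
time_s: 24.02
tcp_pos: [0.4953, 0.2336, 0.1909]
ee_rot: [[-1.0, -0.001, -0.001], [-0.001, 1.0, -0.001], [0.001, -0.001, -1.0]]
wrist_force: [0.9, 0.6, 0.2]
gripper_width: 0.829
gripper_force: 0.0
```

Call:
step_arm:
  linear:
    - [0,0,-40]
    - [5,-30,-10]
    - [8,-50,0]
    - [8,-55,0]
    - [8,-55,0]
    - [8,-55,0]
    - [8,-55,0]
    - [8,-55,0]
    - [8,-55,0]
    - [5,-40,0]
  delta_rot:
    - [0,0,0]
    - [0,0,0]
    - [0,0,0]
    - [0,0,0]
    - [0,0,0]
    - [0,0,0]
    - [0,0,0]
    - [0,0,0]
    - [0,0,0]
    - [0,0,0]
  grip: [72,72,72,76,80,85,85,85,85,85]

```text
time_s: 25.28
tcp_pos: [0.4293, -0.2182, 0.24]
ee_rot: [[-1.0, 0.0, 0.0], [0.0, 1.0, -0.0], [-0.0, -0.0, -1.0]]
wrist_force: [0.3, 0.3, -1.4]
gripper_width: 0.975
gripper_force: 0.0
```

Call:
step_arm:
  linear:
    - [4,-43,-20]
    - [0,0,0]
    - [0,0,0]
  delta_rot:
    - [0,0,0]
    - [0,0,0]
    - [0,0,0]
  grip: [85,85,85]

```text
time_s: 25.65
tcp_pos: [0.4257, -0.259, 0.2595]
ee_rot: [[-1.0, -0.001, -0.001], [-0.001, 1.0, 0.001], [0.001, 0.001, -1.0]]
wrist_force: [-0.5, 0.2, 0.0]
gripper_width: 0.976
gripper_force: 0.0
```

Run:
```python
from h import *
s,c=look([("tall_bottle",.169)]);print(s["tcp_pos"]);t=capture("top")
save("chk3",np.vstack([cv2.resize(c["img"],(400,300)),cv2.resize(t["img"][200:310,160:307],(400,300))]))
```

```text
tall_bottle lm [316.6 204.6] 0.67 z0 [ 0.4275 -0.2632] z0.169 [ 0.3992 -0.2614]
tall_bottle sil [316.5 230.4] 0.89 z0 [ 0.4579 -0.2634] z0.169 [ 0.4174 -0.2615]
[ 0.42568923 -0.25896669  0.25948434]
```

View pics/chk3.png

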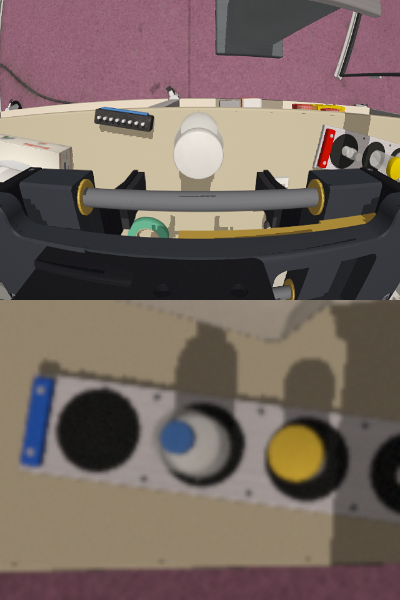

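The top half shows the tall cap centred at about (317,248) at full scale, so it's at (0.429,-0.261). The lower half shows the blue bottle and jar upright on their seats. I'll grip the tall cap.

Call:
step_arm:
  linear:
    - [-2,-2,30]
    - [0,0,45]
    - [0,0,30]
    - [0,0,12]
    - [0,0,0]
    - [0,0,0]
    - [0,0,0]
    - [0,0,0]
    - [0,0,0]
    - [0,0,0]
  delta_rot:
    - [0,0,0]
    - [0,0,0]
    - [0,0,0]
    - [0,0,0]
    - [0,0,0]
    - [0,0,0]
    - [0,0,0]
    - [0,0,0]
    - [0,0,0]
    - [0,0,0]
  grip: [85,85,85,85,85,45,45,45,45,45]

```text
time_s: 27.1
tcp_pos: [0.4284, -0.2614, 0.1435]
ee_rot: [[-1.0, -0.001, 0.001], [-0.001, 1.0, -0.0], [-0.001, -0.0, -1.0]]
wrist_force: [-0.2, 0.4, 3.0]
gripper_width: 0.659
gripper_force: 30.0
```

Call:
step_arm:
  linear:
    - [0,0,-15]
    - [0,0,-30]
    - [0,0,-25]
    - [10,5,-10]
    - [15,30,0]
    - [8,45,0]
    - [0,50,0]
    - [0,50,0]
    - [0,50,0]
    - [0,50,0]
  delta_rot:
    - [0,0,0]
    - [0,0,0]
    - [0,0,0]
    - [0,0,0]
    - [0,0,0]
    - [0,0,0]
    - [0,0,0]
    - [0,0,0]
    - [0,0,0]
    - [0,0,0]
  grip: [45,45,45,45,45,45,45,45,45,45]

```text
time_s: 28.35
tcp_pos: [0.393, 0.0199, 0.2227]
ee_rot: [[-1.0, -0.001, -0.001], [-0.001, 1.0, 0.0], [0.001, 0.0, -1.0]]
wrist_force: [1.0, -0.3, -2.1]
gripper_width: 0.659
gripper_force: 30.0
```

Call:
step_arm:
  linear:
    - [0,50,0]
    - [0,50,0]
    - [0,50,0]
    - [0,50,0]
    - [0,50,0]
    - [0,35,0]
    - [-10,25,0]
    - [-30,0,0]
    - [-40,0,0]
    - [-25,0,0]
  delta_rot:
    - [0,0,0]
    - [0,0,0]
    - [0,0,0]
    - [0,0,0]
    - [0,0,0]
    - [0,0,0]
    - [0,0,0]
    - [0,0,0]
    - [0,0,0]
    - [0,0,0]
  grip: [45,45,45,45,45,45,45,45,45,45]

```text
time_s: 29.6
tcp_pos: [0.4995, 0.3281, 0.2219]
ee_rot: [[-1.0, -0.001, -0.002], [-0.001, 1.0, -0.002], [0.002, -0.002, -1.0]]
wrist_force: [-0.4, 0.3, -3.0]
gripper_width: 0.661
gripper_force: 30.0
```

Call:
step_arm:
  linear:
    - [-11,0,0]
    - [0,0,20]
    - [0,0,25]
    - [0,0,7]
    - [0,0,0]
    - [0,0,0]
  delta_rot:
    - [0,0,0]
    - [0,0,0]
    - [0,0,0]
    - [0,0,0]
    - [0,0,0]
    - [0,0,0]
  grip: [45,45,45,45,45,45]

```text
time_s: 30.35
tcp_pos: [0.5107, 0.3294, 0.1723]
ee_rot: [[-1.0, -0.002, 0.002], [-0.002, 1.0, 0.001], [-0.002, 0.001, -1.0]]
wrist_force: [0.3, -0.2, -1.7]
gripper_width: 0.66
gripper_force: 30.0
```

Run:
```python
from h import *
s,c=look([("tall_bottle",.169)]);print(s["tcp_pos"]);t=capture("scene");x,y=[int(v) for v in proj(t,[.49,.25,.05])]
save("chk4",np.hstack([cv2.resize(c["img"],(400,300)),cv2.resize(t["img"][y-75:y+75,x-100:x+100],(400,300))]))
```

```text
tall_bottle lm [320.3 228. ] 0.69 z0 [0.5201 0.3295] z0.169 [0.4803 0.3295]
tall_bottle sil [321.5 267.8] 0.79 z0 [0.559  0.3307] z0.169 [0.4995 0.3301]
[0.51065502 0.32935647 0.17232447]
```

View pics/chk4.png

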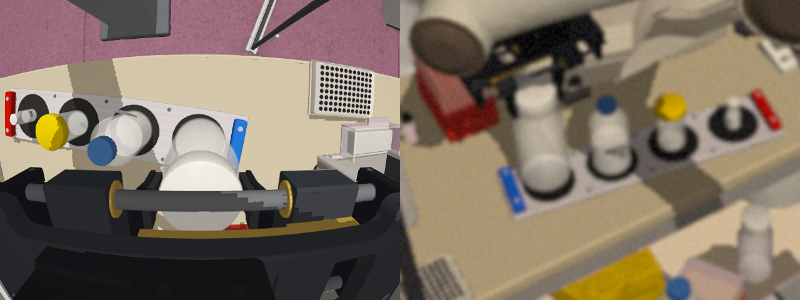

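Both views show the tall bottle upright over the seat by the blue bar, with the other three in order. I'll set it down, release, rise straight up and back off to the front.

Call:
step_arm:
  linear:
    - [0,0,10]
    - [0,0,6]
    - [0,0,1]
    - [0,0,0]
    - [0,0,0]
    - [0,0,0]
    - [0,0,0]
    - [0,0,-15]
    - [0,0,-40]
    - [0,0,-40]
  delta_rot:
    - [0,0,0]
    - [0,0,0]
    - [0,0,0]
    - [0,0,0]
    - [0,0,0]
    - [0,0,0]
    - [0,0,0]
    - [0,0,0]
    - [0,0,0]
    - [0,0,0]
  grip: [45,45,45,45,78,78,78,78,78,78]

```text
time_s: 31.8
tcp_pos: [0.5105, 0.3289, 0.2511]
ee_rot: [[-1.0, -0.002, 0.001], [-0.002, 1.0, 0.0], [-0.001, 0.0, -1.0]]
wrist_force: [0.2, 0.8, -0.0]
gripper_width: 0.902
gripper_force: 0.0
```

Call:
step_arm:
  linear:
    - [10,-30,0]
    - [10,-45,0]
    - [10,-50,0]
    - [10,-50,0]
    - [10,-50,0]
    - [10,-50,0]
    - [10,-50,0]
    - [10,-50,0]
    - [10,-50,0]
    - [0,-50,0]
  delta_rot:
    - [0,0,0]
    - [0,0,0]
    - [0,0,0]
    - [0,0,0]
    - [0,0,0]
    - [0,0,0]
    - [0,0,0]
    - [0,0,0]
    - [0,0,0]
    - [0,0,0]
  grip: [78,78,78,78,78,78,78,78,78,78]

```text
time_s: 33.05
tcp_pos: [0.4206, -0.1478, 0.2507]
ee_rot: [[-1.0, -0.002, 0.003], [-0.002, 1.0, -0.0], [-0.003, -0.0, -1.0]]
wrist_force: [0.9, 0.3, -0.7]
gripper_width: 0.897
gripper_force: 0.0
```

Call:
step_arm:
  linear:
    - [0,-50,0]
    - [0,-50,0]
    - [0,-50,0]
    - [0,-30,0]
    - [0,0,0]
  delta_rot:
    - [0,0,0]
    - [0,0,0]
    - [0,0,0]
    - [0,0,0]
    - [0,0,0]
  grip: [78,78,78,78,78]

```text
time_s: 33.67
tcp_pos: [0.4211, -0.328, 0.2495]
ee_rot: [[-1.0, 0.002, 0.0], [0.002, 1.0, -0.001], [-0.0, -0.001, -1.0]]
wrist_force: [0.3, 0.7, 1.0]
gripper_width: 0.895
gripper_force: 0.0
```

Run:
```python
from h import *
c=capture("top");u=np.array([-.1558,-.9878]);v=np.array([u[1],-u[0]]);m=np.array([.489,.1881])
for n in("top","scene"):
  c=capture(n)
  for l in("vial","jar","blue_cap_bottle","tall_bottle"):
    for x in landmark_of(n,l)[:1]:
      d=atz(c,x["point"],.012)[:2]-m;print(n,l,round(x["score"],2),"along(red+) %.4f across %.4f"%(d@u,d@v))
  for l in("lab_timer","cassette","tape"):
    for x in landmark_of(n,l)[:1]: print(n,l,np.round(x["point"],1))
c=capture("top");save("end",cv2.resize(c["img"][195:305,160:340],(800,489)))
```

```text
top vial 0.51 along(red+) 0.1375 across 0.0027
top blue_cap_bottle 0.93 along(red+) -0.0580 across 0.0012
top tall_bottle 0.68 along(red+) -0.1430 across 0.0057
top lab_timer [374.7 225. ]
top cassette [307.3 263.1]
top tape [479.4 185.6]
scene vial 0.68 along(red+) 0.1433 across -0.0016
scene jar 0.95 along(red+) 0.0467 across 0.0030
scene blue_cap_bottle 0.87 along(red+) -0.0413 across 0.0040
scene tall_bottle 0.7 along(red+) -0.1301 across -0.0142
scene lab_timer [367.6 234.4]
scene cassette [467.5 229.9]
scene tape [408.8 189.1]
```

View pics/end.png

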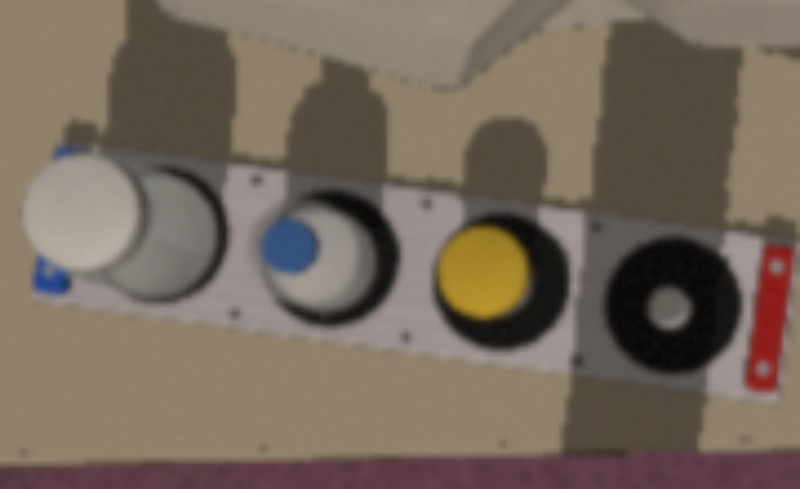

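The end picture shows all four upright in order: cap centres are tall (83,212), blue (291,246), jar (484,272) and vial (670,308) in the crop. I'll turn those into rail offsets.

Run:
```python
from h import *
c=capture("top");u=np.array([-.1558,-.9878]);v=np.array([u[1],-u[0]]);m=np.array([.489,.1881])
for n,p,z,k in(("tall",(83,212),.181,-.1425),("blue",(291,246),.137,-.0475),("jar",(484,272),.092,.0475),("vial",(670,308),.062,.1425)):
    d=atz(c,(160+p[0]/4.444-.4,195+p[1]/4.445-.4),z)[:2]-m;print(n,np.round(d@u-k,4),np.round(d@v,4))
```

```text
tall 0.0004 0.0019
blue 0.0006 0.0025
jar -0.0012 0.0001
vial 0.0007 0.0041
```

All four are within about 4 mm of their seat centres, so I'll hand the job in.

```bash
python3 -c "
from station import finish_job
print(finish_job())"
```

```text
the job is handed in; nothing more can be done
None
```

The vial, jar, blue-capped bottle and tall bottle stand upright on their seats in that order from the red bar to the blue one. By the camera each is within about 4 mm of its seat centre, the timer, cassette and tape were left where they were, and the job is handed in at about 34 s, with no verdict returned.

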